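# Roll the thick core tube up to the bench stop

## Task

Two card core tubes for rolled plans lie loose on the table, one on each side of the wooden bench stop. With the flat of the hand or fingers, roll the thicker tube along the table until it lies against the stop, parallel to it and roughly level with its middle, and leave it there at rest. Keep it on the table, and leave the thinner tube where it is.

Things in the scene. Friction and masses are not known exactly. Their poses are not given: they have to be found in the camera images.
- thick_tube: the thicker pale grey card tube, 56 mm diameter, 140 mm long, 0.13 to 0.25 kg, loose, nearly parallel to the stop with 105 to 145 mm of bare table between, on either side of it. Origin at its centre (28 mm above the table); x along the tube; y and z turn as it rolls (z up at the start). Rolls freely; pushed slowly at mid height it stays at the hand and rests when the hand stops; friction about 0.5.
- thin_tube: the thinner pale grey card tube, 32 mm in diameter, 140 mm long, loose, on the other side of the stop; a bystander. Origin at its very centre (16 mm above the table); its x axis is the tube's axis.
- stop_bar: the bench stop: a beech bar with grey felt on both long sides, fixed to the table, 200 mm long, 24 mm wide over the felt, 36 mm high. Origin at the table under its middle; x along its length, y across it (upright felt faces at y = -12 and +12 mm), z up. A thick tube touching it has its centre 40 mm from the bar's x axis.
Things that resemble listed ones, but are neither listed nor needed, are in the scene too. Leave any green or red look-alike of the thick_tube alone.

How it is judged:
By the outcome, as a careful person would: the job done as asked, in the order asked, and still so for the second after the job is handed in, with the robot touching nothing.
It also fails if it takes over 35 s, if anything falls off the work surface, if the arm or the gripper's body presses on something with over 40 N, if the wrist force passes 120 N, or if a joint passes its speed limit or range.

## Robot

A 7-joint arm with a two-finger parallel gripper is mounted at the origin on the work surface; the furniture and walls round the work are solid. World frame = base frame: x ahead of the robot, y to its left, z up, the work surface at z = 0. Lengths are in m, angles in rad, forces in N, time in s.
With the tool pointing down it reaches from about 0.4 to 0.875 m from the base axis. Payload 19.3 kg.
Tool frame: the origin (TCP) lies midway between the tips of the shut fingers; the grasp point (between the pads) lies 19 mm behind it; z points along the fingers, y is the direction in which the jaws open and shut (so a half turn about z gives the same grasp; the last joint's range is limited). The gripper opens to 85 mm and grips with 20 to 120 N. Pads are 22 mm wide; open, the fingers measure 114 mm over their backs; the gripper's body (76 mm by 85 mm) begins 54 mm behind the grasp point. The pads swing forward as they close: fully open they stand 13 mm farther back than shut.
Start: joints at [1.272, 0.521, -0.036, 1.599, 0.021, 1.021, -0.113], TCP at [0.142, -0.609, 0.231] pointing down, gripper open.
Joint ranges: [-2.91, 2.91], [-0.3, 2.13], [-1.5, 1.42], [0.17, 2.43], [-1.26, 4.41], [0.16, 1.93], [-2.52, 2.52]. Speed limits (rad/s): [1.89, 1.89, 2.39, 2.39, 3.01, 3.01, 3.01].

## Interface

Orientations are given as [roll, pitch, yaw] about the fixed x, y, z axes, in that order (R = Rz(yaw) Ry(pitch) Rx(roll)).
In Python, from workcell import telemetry, cams, workorder gives the robot as it stands. The module is installed in compiled form; this text tells all that it offers.
- The arm moves only by the tool apply_moves, never from a script. Its argument "steps" is a list of rows, each a list of 4 numbers: the shift along the tool's x, y, z in cm, then the turn about the tool's z in rad. A call has exactly 10 rows; each row is the pose to reach, as a shift and turn from the pose commanded when the call began, along the tool's axes at that moment; what a row does not reach only later rows make up. A row lasts 1/12 s, in which the tool goes at most 41.7 mm and 7.16 degrees, less where a joint would pass 70% of its speed; a pose out of reach is approached as far as the arm can. A call with a gripper value outside its range is refused whole. "claw" is the closure, from 0 (fully open) to 1 (shut), set as the call begins (left out, the last holds). The fingers move at their own pace and stop on an object; "force" is the grip in N (left out, the last holds). Time passes only in rows, so rows that repeat a pose let the fingers close, or fill a call up. It gives the time, the measured TCP pose, the force and the opening at its end, in the units of the state.
- telemetry.observe(): the state, without advancing time (a new reading comes with each control period).
- cams.grab_frame(name): name is "scene" or "side" or "wrist"; returns a dict with "color" (420x560x3 uint8, red, green, blue), "mtx" (3x3 intrinsics, pixels), "eye" and "orientation" of the camera in the world; the wrist camera has in their place "T_tool_cam" (4x4, takes a point from camera to tool coordinates, whose origin is the TCP and whose axes are the flange's). Camera axes: x right, y down, z forward; pixel columns grow to the right and rows downward; lengths in m; the calibration is good to about 2 mm. The wrist camera is an equidistant fisheye: a pixel r from the principal point sees the ray r / f radians off the axis. A picture is of the moment at which its call begins: read the wrist's pose just before it. There is no depth.
- workorder.job_done(): hands the job in, once; it reports no verdict.
Trained networks look in the newest picture that a camera, given by its name, has taken for a name from the list of things; names that differ only in an ending like _2 or _b are one class to them, and where a whole thing is asked for, a point or a joint stands for the part that bears it (a point fixed in the world has none). Each returns a list of dicts, best first, with "score" (0 to 1); they miss things now and then, are a little off and sometimes report something else, mostly with a low value. They report only what shows in the picture. A call takes as long as a camera call. They do not tell look-alikes from the thing itself.
- cams.find_in(camera, name): "box" ([left, top, width, height] in pixels, round what is visible of it).
- cams.pinpoint(camera, name): "uv" ([column, row] in pixels: a listed point, or the origin of a listed thing).
The state is a dict: "clock": time; "qpos": joint angles; "qd": joint speeds; "joint_efforts": joint torques, N m; "position": TCP position; "tool_rot": TCP orientation; "force": force on the tool from outside, world axes, zero at the start; "moment": the same for the moment, N m; "grip_width": finger opening in m.
Only numpy, scipy, OpenCV 4.12 (cv2) and the standard library are available. Lean on these libraries where they do the work, as an engineer would, in place of code of your own. Each camera call takes 0.05 s, during which the arm holds its last target. There are 200 camera calls.

## Working session

There is one attempt and no reset: what is moved stays moved. The work goes in short steps, Python scripts to look and compute and a tool call to move; the robot and the scene stay as the last step left them, time stands still between calls to the robot, and variables do not carry over. Pictures are saved under pics/ and viewed, about 8 in all and at most 12, crops included, and the job is handed in when it is done.

Besides the shell and the picture viewer there is one more tool, called after "Emit:" by a JSON object that holds its "fn" and its "kwargs". apply_moves: Moves the arm, as the interface text tells. Its arguments: {"type":"object","properties":{"steps":{"type":"array"},"claw":{"type":"number"},"force":{"type":"number"}},"required":["steps"]}

```bash
mkdir -p pics; cat > h.py <<'E'
import numpy as np, cv2
from workcell import telemetry, cams, workorder
from scipy.spatial.transform import Rotation as Rn
def Rcam(o):
    o=np.array(o,float)
    return o if o.shape==(3,3) else (Rn.from_euler('xyz',o).as_matrix() if o.size==3 else Rn.from_quat(o).as_matrix())
def ray2z(f,uv,z):
    K=f['mtx'];R=Rcam(f['orientation']);d=R@np.linalg.inv(K)@np.array([uv[0],uv[1],1.]);e=np.array(f['eye'])
    return e+d*(z-e[2])/d[2]
def proj(f,p):
    c=Rcam(f['orientation']).T@(np.array(p)-f['eye']);q=np.array(f['mtx'])@c;return q[:2]/q[2]
E
python3 - <<'E'
from h import *
s=telemetry.observe();print(s)
for c in ['scene','side']:
    f=cams.grab_frame(c);cv2.imwrite(f'pics/{c}0.png',f['color'][:,:,::-1])
    print(c,f['mtx'],f['eye'],f['orientation'])
    for n,z in [('thick_tube',.028),('thin_tube',.016),('stop_bar',0)]:
        for d in cams.pinpoint(c,n)[:4]: print(n,d,ray2z(f,d['uv'],z).round(3))
        for d in cams.find_in(c,n)[:4]: print('  box',d)
E
```

```text
{'clock': 0.0, 'qpos': array([ 1.27179661,  0.52200013, -0.0363401 ,  1.5999912 ,  0.02116577,
        1.02112347, -0.11278477]), 'qd': array([-1.16963802e-03,  1.00160780e-05,  6.51691487e-04, -2.12607358e-04,
       -3.32570662e-04, -4.57788007e-04,  1.48116031e-03]), 'joint_efforts': array([-3.71214082e-05, -9.27113700e+01,  1.98014170e+00, -3.69924688e+01,
        1.79241219e-02,  8.34307313e-03, -2.17014025e-05]), 'position': array([ 0.1416586 , -0.60838618,  0.23074026]), 'tool_rot': array([-3.14045475e+00,  4.66598981e-05,  2.28797802e-01]), 'force': array([ 0.57615172, -0.68552398,  0.26302855]), 'moment': array([-0.01900495, -0.03230981, -0.01675637]), 'grip_width': 0.08550226447398}
scene [[481.4323907    0.         284.49972333]
 [  0.         481.4323907  208.1104549 ]
 [  0.           0.           1.        ]] [-0.11442165  0.86824648  0.5100357 ] [-1.98717783e+00  1.93841313e-03 -2.62383864e+00]
thick_tube {'uv': [361.6, 197.9], 'score': 0.75} [ 0.284 -0.234  0.028]
thick_tube {'uv': [275.2, 284.9], 'score': 0.7} [0.27  0.23  0.028]
thick_tube {'uv': [211.3, 247.0], 'sc
[... 608 characters left out ...]
245 0.44963636] [-1.9986574   0.00419331 -3.02828432]
thick_tube {'uv': [237.7, 240.7], 'score': 0.97} [0.456 0.158 0.028]
thick_tube {'uv': [337.5, 273.0], 'score': 0.78} [0.263 0.25  0.028]
thick_tube {'uv': [332.1, 174.4], 'score': 0.59} [ 0.278 -0.225  0.028]
  box {'box': [306.2, 160.8, 50.7, 29.5], 'score': 0.71}
  box {'box': [198.9, 226.9, 78.7, 30.4], 'score': 0.58}
thin_tube {'uv': [245.2, 182.6], 'score': 0.82} [ 0.506 -0.172  0.016]
thin_tube {'uv': [238.8, 213.6], 'score': 0.72} [0.485 0.015 0.016]
  box {'box': [217.6, 179.1, 52.8, 14.0], 'score': 0.68}
stop_bar {'uv': [234.8, 214.1], 'score': 0.62} [ 0.501 -0.014  0.   ]
  box {'box': [194.2, 197.6, 87.9, 21.2], 'score': 0.82}
```

View pics/scene0.png

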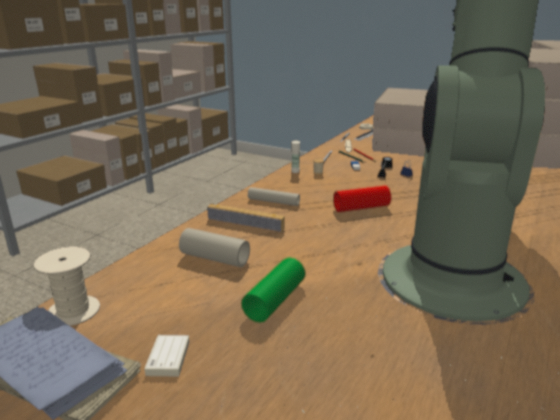

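```bash
python3 - <<'E'
import cv2
a=cv2.imread('pics/side0.png');cv2.imwrite('pics/sidecrop.png',cv2.resize(a[150:310,170:380],None,fx=3.6,fy=3.6,interpolation=cv2.INTER_CUBIC))
E
```

```text
(no output)
```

View pics/sidecrop.png

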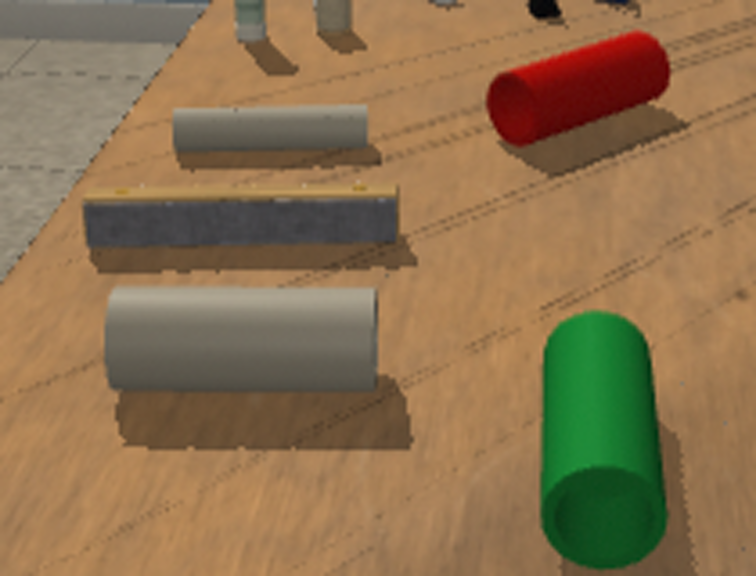

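Three tube candidates in the scene picture: red (362,198), green (275,285) and pale grey (214,247). The grey one is the thick_tube: right colour, about 56 mm thick, and across the stop (245,222) from the thinner grey tube (273,197). The side crop confirms this. Next I fit the poses from the side crop edges.

```bash
python3 - <<'E'
from h import *
from scipy.optimize import least_squares
f=cams.grab_frame('side')
px=lambda u,v:(u/3.6+170-.36,v/3.6+150-.36)
for uv,z in [((83,203),.036),((398,200),.036),((88,247),0),((397,243),0)]: print('bar front',ray2z(f,px(uv[0],uv[1]),z).round(4))
g=f['color'].astype(int)
# grey mask around the tube: card is pale, table is saturated
roi=np.zeros(g.shape[:2],bool);roi[228:260,190:285]=1
m=((g.max(2)-g.min(2)<45)&(g.mean(2)>85)&roi).astype(np.uint8)
n,l,st,_=cv2.connectedComponentsWithStats(m);k=1+st[1:,4].argmax();print(st[k]);m=l==k
t=np.linspace(0,2*np.pi,60)
def sil(p):
    x,y,a=p;A=np.array([np.cos(a),np.sin(a),0]);N=np.array([-A[1],A[0],0])
    P=[proj(f,np.array([x,y,.028])+s*.07*A+.028*(np.cos(q)*N+np.sin(q)*np.array([0,0,1]))) for s in(-1,1) for q in t]
    return cv2.convexHull(np.array(P,np.float32))
def mom(c,binary=False):
    M=cv2.moments(c,binary);u=M['m10']/M['m00'];v=M['m01']/M['m00'];return np.array([u,v,M['mu11']/M['mu20']*30])
tg=mom(m.astype(np.uint8),True)
r=least_squares(lambda p:mom(sil(p))-tg,[.457,.165,-.1],diff_step=1e-3);print(r.x,r.cost,cv2.contourArea(sil(r.x)),m.sum())
E
```

```text
bar front [0.586  0.0278 0.036 ]
bar front [0.3917 0.003  0.036 ]
bar front [0.5894 0.0172 0.    ]
bar front [ 0.394  -0.0091  0.    ]
[ 199  230   76   25 1770]
[0.45547004 0.16021722 0.07709649] 1.1948140890262021e-12 2167.704207927687 1770
```

Emit:
{"fn": "apply_moves", "kwargs": {"steps": [[3,-3,0,0],[6,-6,0,0],[9,-8,0,0],[12,-11,0,0],[15,-14,0,0],[18,-17,0,0],[21,-20,0,0],[24,-23,0,0],[27,-26,0,0],[28,-29,0,0]]}}

```text
clock: 1.58
position: [0.3513, -0.2606, 0.2316]
tool_rot: [3.141, -0.002, 0.231]
force: [1.4, 0.6, -0.2]
grip_width: 0.0856
```

```bash
python3 - <<'E'
from h import *
s=telemetry.observe();print(s['qpos'].round(3),s['tool_rot'])
E
```

```text
[ 0.67   0.228 -0.196  2.061  0.057  0.856 -0.898] [ 3.14091972e+00 -1.66953718e-03  2.30758683e-01]
```

Emit:
{"fn": "apply_moves", "kwargs": {"steps": [[2.5,-3.5,0,-0.12],[5,-7.5,0,-0.24],[7.5,-11.5,0,-0.36],[10,-15.5,0,-0.48],[12,-19.5,0,-0.6],[14,-23.5,0,-0.72],[15,-27.5,0,-0.84],[16,-31.5,0,-0.96],[17,-35,0,-1.08],[18,-38.5,0,-1.2]]}}

```text
clock: 2.42
position: [0.4359, 0.143, 0.2316]
tool_rot: [3.141, -0.0, 1.434]
force: [1.1, -0.8, 0.3]
grip_width: 0.0851
```

```bash
python3 - <<'E'
from h import *
s=telemetry.observe();print(s['qpos'].round(3),s['position'],s['tool_rot'])
E
```

```text
[ 0.083  0.309 -0.644  1.996  0.234  0.908 -0.82 ] [0.43586334 0.14296948 0.23163159] [ 3.14078257e+00 -1.59379113e-04  1.43426575e+00]
```

Emit:
{"fn": "apply_moves", "kwargs": {"steps": [[3,0,0,-0.09],[6,0,0,-0.18],[9,-0.3,0,-0.27],[11.2,-0.5,0,-0.27],[11.2,-0.5,0,-0.27],[11.2,-0.5,0,-0.27],[11.2,-0.5,0,-0.27],[11.2,-0.5,0,-0.27],[11.2,-0.5,0,-0.27],[11.2,-0.5,0,-0.27]]}}

```text
clock: 3.25
position: [0.4472, 0.2519, 0.2314]
tool_rot: [3.141, 0.0, 1.698]
force: [0.5, -0.0, 0.4]
grip_width: 0.0854
```

```bash
cat >> h.py <<'E'
def wr(f,s,uv,z):
    K=np.array(f['mtx']);x=(uv[0]-K[0,2])/K[0,0];y=(uv[1]-K[1,2])/K[1,1];th=np.hypot(x,y)
    d=np.array([x/th*np.sin(th),y/th*np.sin(th),np.cos(th)]);T=np.array(f['T_tool_cam']);R=Rn.from_euler('xyz',s['tool_rot']).as_matrix()
    d=R@T[:3,:3]@d;e=np.array(s['position'])+R@T[:3,3];return e+d*(z-e[2])/d[2]
E
python3 - <<'E'
from h import *
s=telemetry.observe();f=cams.grab_frame('wrist');print(s['position'],s['tool_rot'],s['qpos'].round(2))
np.savez('w.npz',mtx=f['mtx'],T_tool_cam=f['T_tool_cam'],position=s['position'],tool_rot=s['tool_rot'])
cv2.imwrite('pics/w1.png',f['color'][:,:,::-1])
for n,z in [('thick_tube',.028),('stop_bar',0)]:
    for d in cams.pinpoint('wrist',n)[:3]: print(n,d,wr(f,s,d['uv'],z).round(3))
E
```

```text
[0.44721145 0.25187505 0.23142988] [3.14129784e+00 2.35921308e-04 1.69760362e+00] [-0.09  0.42 -0.7   1.86  0.32  0.98 -0.81]
thick_tube {'uv': [273.4, 250.3], 'score': 0.74} [0.451 0.17  0.028]
thick_tube {'uv': [123.0, 175.8], 'score': 0.65} [0.264 0.239 0.028]
stop_bar {'uv': [290.5, 349.1], 'score': 0.81} [ 0.498 -0.006 -0.   ]
```

View pics/w1.png

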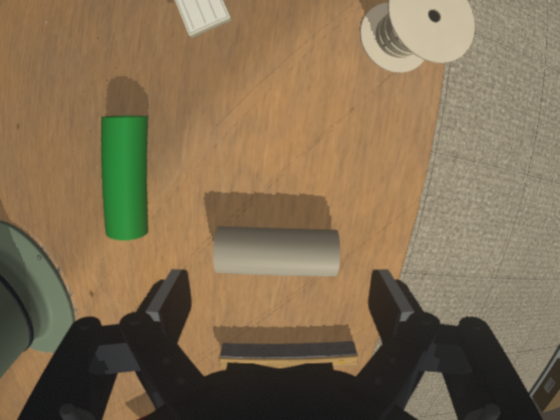

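The wrist picture shows the grey tube at (214–339, 227–276), the front felt face of the bar at (221–356, 343–358), and green at (125,178), well clear.

```bash
python3 - <<'E'
from h import *
f=dict(np.load('w.npz'));s=f
T=f['T_tool_cam'];R=Rn.from_euler('xyz',s['tool_rot']).as_matrix();e=s['position']+R@T[:3,3];print('eye',e,'axis',R@T[:3,2])
b=[wr(f,s,p,z) for p,z in [((221,343),0),((355,342),0),((221,358),.036),((356,355),.036)]];print(np.round(b,4))
# tube silhouette tangent points: intersect tangent planes (near/far) in yz via heights
im=cv2.imread('pics/w1.png').astype(int);roi=np.zeros(im.shape[:2],bool);roi[222:282,205:348]=1
m=((im.max(2)-im.min(2)<40)&(im.mean(2)>75)&roi)
for c in (225,250,277,305,330):
    r=np.where(m[:,c])[0];r=r[(r>222)&(r<282)];pr=[]
    # angle at eye: axis lies mid-angle between tangents in plane (ignoring small x)
    d=[wr(f,s,(c,q),0)-e for q in (r.min()-.5,r.max()+.5)];d=[v/np.linalg.norm(v) for v in d]
    a=d[0]+d[1];print(c,r.min(),r.max(),(e+a*(.028-e[2])/a[2]).round(4))
for r in (245,252,262):
    c=np.where(m[r])[0];print(r,c.min(),c.max(),wr(f,s,(c.min()-.5,r),.03).round(4),wr(f,s,(c.max()+.5,r),.03).round(4))
E
```

```text
eye [0.43719498 0.33153864 0.37460706] axis [ 0.04042548 -0.30804851 -0.95051139]
[[ 0.3921 -0.0095  0.    ]
 [ 0.5941  0.0163 -0.    ]
 [ 0.3972 -0.0063  0.036 ]
 [ 0.5871  0.0217  0.036 ]]
225 226 272 [0.394  0.1641 0.028 ]
250 227 273 [0.4237 0.1669 0.028 ]
277 228 274 [0.4554 0.1698 0.028 ]
305 229 274 [0.4883 0.1732 0.028 ]
330 230 275 [0.5182 0.1754 0.028 ]
245 214 339 [0.3804 0.1684 0.03  ] [0.5271 0.1871 0.03  ]
252 214 339 [0.3808 0.1592 0.03  ] [0.5289 0.1782 0.03  ]
262 214 338 [0.3814 0.1458 0.03  ] [0.5304 0.165  0.03  ]
```

Emit:
{"fn": "apply_moves", "kwargs": {"steps": [[0,0,3,0],[0,0,6.5,0],[0,0,10,0],[0,0,13.5,0],[0,0,16.5,0],[0,0,19,0],[0,0,21,0],[0,0,22.2,0],[0,0,22.7,0],[0,0,22.7,0]]}}

```text
clock: 4.23
position: [0.4468, 0.2526, 0.0039]
tool_rot: [-3.141, 0.0, 1.699]
force: [-0.4, -0.1, 0.4]
grip_width: 0.0853
```

```bash
python3 - <<'E'
from h import *
s=telemetry.observe();print(s['position'],s['tool_rot'],s['force'],s['qpos'].round(2))
f=cams.grab_frame('side');cv2.imwrite('pics/s2.png',cv2.resize(f['color'][150:310,150:400,::-1],None,fx=3,fy=3))
E
```

```text
[0.44675777 0.252569   0.00387346] [-3.14076925e+00  2.72821741e-04  1.69891970e+00] [-0.4409161  -0.06310883  0.38682781] [-0.29  0.75 -0.46  2.01  0.65  0.53 -1.09]
```

View pics/s2.png

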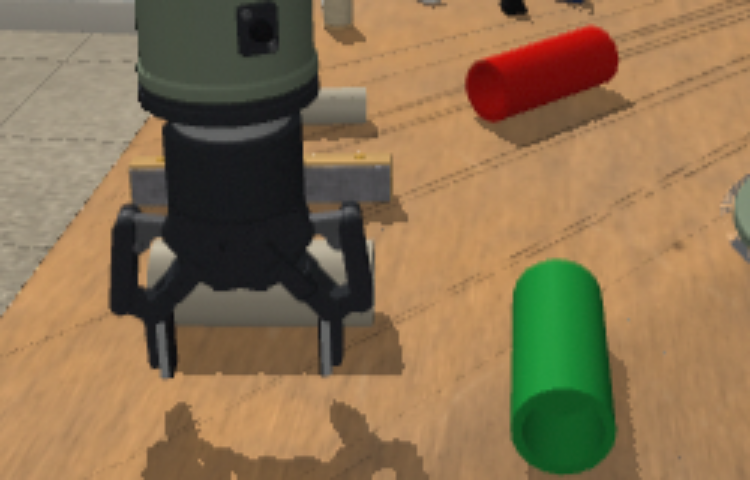

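Emit:
{"fn": "apply_moves", "kwargs": {"steps": [[-0.4,0,0,-0.02],[-0.9,0.1,0,-0.05],[-1.4,0.1,0,-0.08],[-1.9,0.2,0,-0.11],[-2.3,0.3,0,-0.14],[-2.6,0.3,0,-0.15],[-2.8,0.4,0,-0.15],[-3.0,0.4,0,-0.15],[-3.2,0.4,0,-0.15],[-3.4,0.5,0,-0.15]]}}

```text
clock: 5.12
position: [0.4563, 0.2194, 0.0045]
tool_rot: [3.141, 0.0, 1.849]
force: [0.4, 0.7, 0.5]
grip_width: 0.0855
```

Emit:
{"fn": "apply_moves", "kwargs": {"steps": [[-0.2,0,0,0],[-0.4,0,0,0],[-0.6,0,0,0],[-0.8,0,0,0],[-1.0,0,0,0],[-1.2,0,0,0],[-1.4,0,0,0],[-1.6,0,0,0],[-1.8,0,0,0],[-2.0,0,0,0]]}}

```text
clock: 5.95
position: [0.4619, 0.2001, 0.0043]
tool_rot: [3.142, -0.0, 1.849]
force: [1.1, -0.6, 0.5]
grip_width: 0.0854
```

Emit:
{"fn": "apply_moves", "kwargs": {"steps": [[-0.2,0,0,0],[-0.4,0,0,0],[-0.6,0,0,0],[-0.8,0,0,0],[-1.0,0,0,0],[-1.2,0,0,0],[-1.4,0,0,0],[-1.6,0,0,0],[-1.8,0,0,0],[-2.0,0,0,0]]}}

```text
clock: 6.78
position: [0.4673, 0.1809, 0.0043]
tool_rot: [3.142, -0.0, 1.849]
force: [-0.4, -0.4, 0.5]
grip_width: 0.0857
```

```bash
python3 - <<'E'
from h import *
s=telemetry.observe();print(s['position'],s['tool_rot'],s['force'])
f=cams.grab_frame('scene');a=cv2.resize(f['color'][180:290,150:320,::-1],None,fx=3,fy=3)
s=telemetry.observe();f=cams.grab_frame('wrist');cv2.imwrite('pics/w3full.png',f['color'][:,:,::-1])
b=f['color'][:,:,::-1];cv2.imwrite('pics/p3.png',np.vstack([cv2.resize(a,(560,362)),b[190:420]]))
np.savez('w3.npz',mtx=f['mtx'],T_tool_cam=f['T_tool_cam'],position=s['position'],tool_rot=s['tool_rot'])
E
```

```text
[0.46730984 0.18085517 0.00432019] [ 3.14156920e+00 -6.14656580e-05  1.84875488e+00] [-0.35742614 -0.3836272   0.48761268]
```

View pics/p3.png

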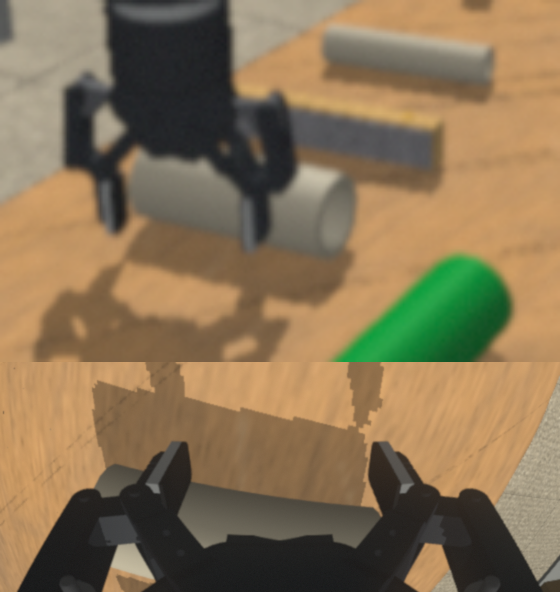

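The tube rolls at the hand without turning with it. I'll square the hand to the bar, recentre it on the tube and keep rolling. The remaining offset along the bar I'll correct afterwards.

Emit:
{"fn": "apply_moves", "kwargs": {"steps": [[0,0,0,0],[0,0,0,0],[0.3,0,0,0],[0.6,0,0,0],[0.8,-0.3,0,0.04],[0.9,-0.7,0,0.08],[1.0,-1.1,0,0.12],[1.0,-1.3,0,0.15],[1.0,-1.3,0,0.15],[1.0,-1.3,0,0.15]]}}

```text
clock: 7.72
position: [0.452, 0.1875, 0.0044]
tool_rot: [3.141, -0.0, 1.7]
force: [0.6, -0.4, -0.5]
grip_width: 0.0852
```

```bash
python3 - <<'E'
from h import *
s=telemetry.observe();print(s['position'],s['tool_rot'],s['force'])
f=cams.grab_frame('scene');
for d in cams.pinpoint('scene','thick_tube')[:3]:print(d,ray2z(f,d['uv'],.028).round(3))
f2=cams.grab_frame('side')
for d in cams.pinpoint('side','thick_tube')[:3]:print(d,ray2z(f2,d['uv'],.028).round(3))
f=cams.grab_frame('wrist');cv2.imwrite('pics/w4.png',f['color'][:,:,::-1])
for d in cams.pinpoint('wrist','thick_tube')[:3]:print(d,wr(f,s,d['uv'],.028).round(3))
E
```

```text
[0.45200364 0.18746408 0.00436092] [ 3.14143541e+00 -2.40794880e-05  1.70033634e+00] [ 0.57148598 -0.37495141 -0.53870888]
{'uv': [277.0, 287.9], 'score': 0.93} [0.262 0.237 0.028]
{'uv': [223.1, 241.0], 'score': 0.68} [0.454 0.138 0.028]
{'uv': [362.4, 197.4], 'score': 0.57} [ 0.283 -0.238  0.028]
{'uv': [237.5, 232.3], 'score': 0.97} [0.464 0.124 0.028]
{'uv': [332.9, 271.5], 'score': 0.91} [0.271 0.246 0.028]
{'uv': [331.5, 180.0], 'score': 0.67} [ 0.279 -0.183  0.028]
```

View pics/w4.png

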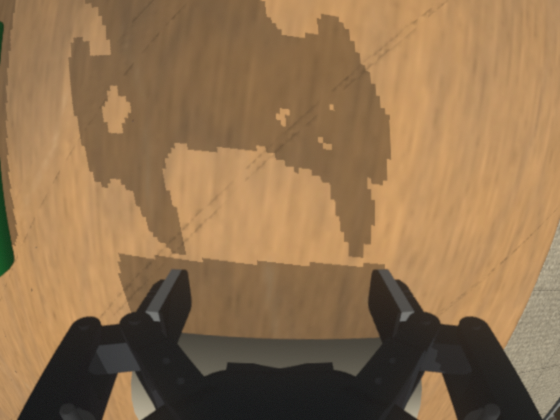

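Emit:
{"fn": "apply_moves", "kwargs": {"steps": [[-0.3,0,0,0],[-0.6,0,0,0],[-0.9,0,0,0],[-1.2,0,0,0],[-1.4,0,0,0],[-1.6,0,0,0],[-1.8,0,0,0],[-2.1,0,0,0],[-2.4,0,0,0],[-2.7,0,0,0]]}}

```text
clock: 8.85
position: [0.4555, 0.16, 0.0043]
tool_rot: [-3.142, -0.0, 1.699]
force: [-0.3, 0.9, 0.5]
grip_width: 0.0854
```

Emit:
{"fn": "apply_moves", "kwargs": {"steps": [[-0.3,0,0,0],[-0.6,0,0,0],[-0.9,0,0,0],[-1.2,0,0,0],[-1.5,0,0,0],[-1.8,0,0,0],[-2.1,0,0,0],[-2.4,0,0,0],[-2.7,0,0,0],[-3.0,0,0,0]]}}

```text
clock: 9.68
position: [0.4593, 0.1302, 0.0043]
tool_rot: [-3.142, -0.0, 1.699]
force: [-0.0, 0.6, 0.6]
grip_width: 0.0857
```

Emit:
{"fn": "apply_moves", "kwargs": {"steps": [[-0.3,0,0,0],[-0.6,0,0,0],[-0.9,0,0,0],[-1.2,0,0,0],[-1.5,0,0,0],[-1.8,0,0,0],[-2.1,0,0,0],[-2.4,0,0,0],[-2.7,0,0,0],[-3.0,0,0,0]]}}

```text
clock: 10.52
position: [0.4631, 0.1004, 0.0043]
tool_rot: [-3.142, 0.0, 1.699]
force: [-0.4, -0.3, -0.6]
grip_width: 0.0855
```

Emit:
{"fn": "apply_moves", "kwargs": {"steps": [[-0.2,0,0,0],[-0.4,0,0,0],[-0.6,0,0,0],[-0.8,0,0,0],[-1.0,0,0,0],[-1.2,0,0,0],[-1.4,0,0,0],[-1.6,0,0,0],[-1.8,0,0,0],[-1.8,0,0,0]]}}

```text
clock: 11.35
position: [0.4655, 0.0824, 0.0043]
tool_rot: [-3.142, 0.0, 1.698]
force: [-0.2, 0.0, 0.2]
grip_width: 0.0857
```

Emit:
{"fn": "apply_moves", "kwargs": {"steps": [[-0.1,0,0,0],[-0.2,0,0,0],[-0.3,0,0,0],[-0.4,0,0,0],[-0.5,0,0,0],[-0.6,0,0,0],[-0.7,0,0,0],[-0.8,0,0,0],[-0.9,0,0,0],[-1.0,0,0,0]]}}

```text
clock: 12.18
position: [0.4666, 0.0732, 0.0043]
tool_rot: [3.142, -0.0, 1.699]
force: [-4.6, 7.1, 2.1]
grip_width: 0.0854
```

```bash
python3 - <<'E'
from h import *
s=telemetry.observe();print(s['position'],s['tool_rot'],s['force'])
f=cams.grab_frame('scene');a=f['color'][170:270,160:330,::-1]
f2=cams.grab_frame('side')
for d in cams.pinpoint('side','thick_tube')[:3]:print(d,ray2z(f2,d['uv'],.028).round(3))
b=f2['color'][150:250,160:330,::-1]
cv2.imwrite('pics/p5.png',np.hstack([cv2.resize(x,None,fx=2.35,fy=2.35,interpolation=2) for x in (a,b)]))
E
```

```text
[0.46662123 0.07322154 0.00430878] [ 3.14156401e+00 -4.80669971e-04  1.69898631e+00] [-4.62836857  7.14907025  2.07792234]
{'uv': [335.0, 270.8], 'score': 0.79} [0.267 0.244 0.028]
{'uv': [242.1, 209.5], 'score': 0.76} [0.476 0.018 0.028]
{'uv': [333.8, 174.5], 'score': 0.66} [ 0.274 -0.224  0.028]
```

View pics/p5.png

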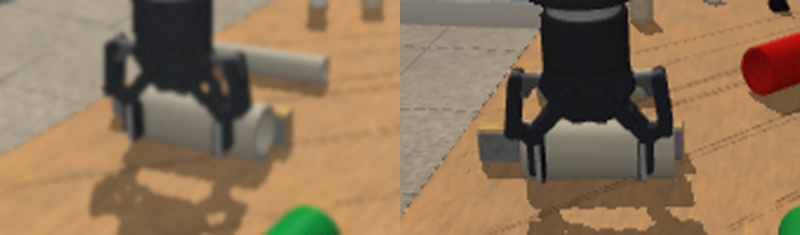

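Emit:
{"fn": "apply_moves", "kwargs": {"steps": [[0.1,0,0,0],[0.2,0,0,0],[0.4,0,0,0],[0.7,0,0,0],[1.2,0,0,0],[2.0,0,0,0],[3.0,0,0,0],[4.0,0,-1,0],[5.0,0,-3,0],[6.0,0,-6,0]]}}

```text
clock: 13.17
position: [0.4575, 0.134, 0.0643]
tool_rot: [-3.138, -0.0, 1.701]
force: [1.2, -1.2, 0.3]
grip_width: 0.0857
```

Emit:
{"fn": "apply_moves", "kwargs": {"steps": [[1.0,0,-3,0],[1.0,0,-6,0],[1.0,0,-9,0],[1.0,0,-12,0],[1.0,0,-14,0],[1.0,0,-14,0],[1.0,0,-14,0],[1.0,0,-14,0],[1.0,0,-14,0],[1.0,0,-14,0]]}}

```text
clock: 14.0
position: [0.4572, 0.1426, 0.2037]
tool_rot: [-3.14, -0.0, 1.699]
force: [-0.2, 0.8, -0.1]
grip_width: 0.0854
```

```bash
python3 - <<'E'
from h import *
s=telemetry.observe();print(s['clock'],s['position'],s['tool_rot'],s['force'],s['qpos'].round(2))
f=cams.grab_frame('wrist');b=f['color'][200:420,130:430,::-1]
np.savez('w6.npz',mtx=f['mtx'],T_tool_cam=f['T_tool_cam'],position=s['position'],tool_rot=s['tool_rot'])
f2=cams.grab_frame('side');a=f2['color'][170:240,170:310,::-1]
cv2.imwrite('pics/side6.png',f2['color'][:,:,::-1])
for d in cams.pinpoint('side','thick_tube')[:3]:print(d,ray2z(f2,d['uv'],.028).round(3))
cv2.imwrite('pics/p6.png',np.vstack([cv2.resize(a,(560,280),interpolation=2),cv2.resize(b,(436,320))[:, :].copy() if 0 else cv2.copyMakeBorder(cv2.resize(b,(436,320)),0,0,0,124,0)]))
E
```

```text
14.0 [0.45723453 0.14261325 0.20366   ] [-3.14014663e+00 -5.15474190e-05  1.69935200e+00] [-0.21852027  0.78495021 -0.06599636] [ 0.15  0.41 -0.73  1.98  0.35  0.89 -0.64]
{'uv': [331.4, 174.8], 'score': 0.97} [ 0.28  -0.222  0.028]
{'uv': [242.1, 210.3], 'score': 0.83} [0.475 0.022 0.028]
{'uv': [335.4, 273.0], 'score': 0.71} [0.267 0.25  0.028]
```

View pics/p6.png

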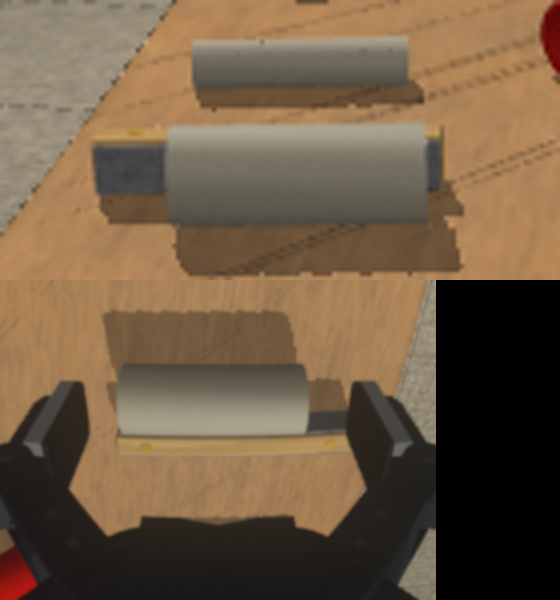

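The tube lies against the stop and parallel, but about 15 mm off the middle towards the robot. There's time for a gentle nudge along the stop, using one open finger at the tube's near end with the hand turned 45° to stay in reach.

Emit:
{"fn": "apply_moves", "kwargs": {"steps": [[-0.9,-0.8,0,-0.1],[-1.8,-1.6,0,-0.2],[-2.8,-2.4,0,-0.3],[-3.8,-3.3,0,-0.4],[-4.8,-4.2,0,-0.5],[-5.8,-5.1,0,-0.6],[-6.8,-5.9,0,-0.7],[-7.7,-6.8,0,-0.785],[-7.7,-6.8,0,-0.785],[-7.7,-6.8,0,-0.785]]}}

```text
clock: 14.98
position: [0.4002, 0.057, 0.2043]
tool_rot: [-3.142, -0.0, 2.48]
force: [-0.1, 0.1, 0.5]
grip_width: 0.0858
```

Emit:
{"fn": "apply_moves", "kwargs": {"steps": [[0,0,2,0],[0,0,4,0],[0,0,6,0],[0,0,8,0],[0,0,10,0],[0,0,12,0],[0,0,13,0],[0,0,13,0],[0,0,13,0],[0,0,13,0]]}}

```text
clock: 15.82
position: [0.4006, 0.058, 0.0749]
tool_rot: [3.141, 0.0, 2.483]
force: [0.0, -1.5, -0.0]
grip_width: 0.0854
```

```bash
python3 - <<'E'
from h import *
s=telemetry.observe();print(s['clock'],s['position'],s['tool_rot'],s['force'],s['qpos'].round(2))
f=cams.grab_frame('wrist');b=f['color'][200:420,100:460,::-1]
f2=cams.grab_frame('side');a=f2['color'][150:250,170:340,::-1]
cv2.imwrite('pics/p7.png',np.vstack([cv2.resize(a,(510,300),interpolation=2),cv2.resize(b,(510,300))]))
E
```

```text
15.8167 [0.40064404 0.05797742 0.0748532 ] [3.14096662e+00 3.89645076e-04 2.48314928e+00] [ 0.04309797 -1.53387471 -0.03062132] [ 0.28  0.55 -0.72  2.25  0.7   0.57 -0.07]
```

View pics/p7.png

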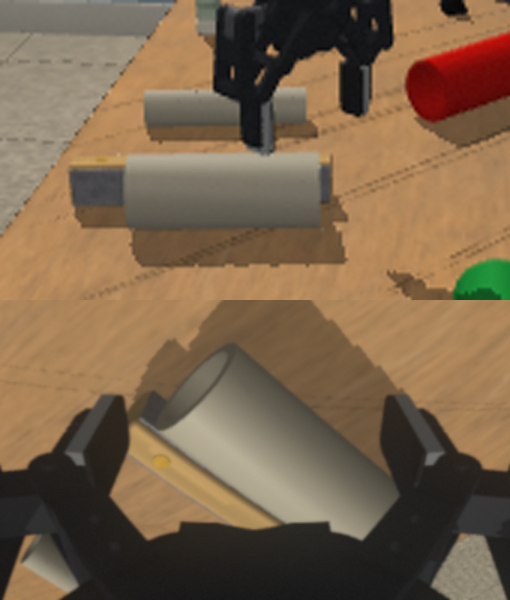

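Emit:
{"fn": "apply_moves", "kwargs": {"steps": [[0,0,1,0],[0,0,2,0],[0,0,3,0],[0,0,4,0],[0,0,5,0],[0,0,5.8,0],[0,0,6.2,0],[0,0,6.2,0],[0,0,6.2,0],[0,0,6.2,0]]}}

```text
clock: 16.75
position: [0.4005, 0.0574, 0.0128]
tool_rot: [3.141, 0.001, 2.483]
force: [0.4, -0.1, -0.2]
grip_width: 0.0857
```

```bash
python3 - <<'E'
from h import *
s=telemetry.observe();print(s['clock'],s['position'],s['tool_rot'],s['force'],s['qpos'].round(2))
f=cams.grab_frame('wrist');b=f['color'][200:420,100:460,::-1]
f2=cams.grab_frame('scene');a=f2['color'][180:260,190:326,::-1]
cv2.imwrite('pics/p8.png',np.vstack([cv2.resize(a,(510,300),interpolation=2),cv2.resize(b,(510,300))]))
E
```

```text
16.75 [0.40048966 0.05738426 0.01284529] [3.14101676e+00 5.90281118e-04 2.48340702e+00] [ 0.37611425 -0.07264279 -0.22726194] [ 0.15  0.67 -0.55  2.28  0.91  0.42 -0.26]
```

View pics/p8.png

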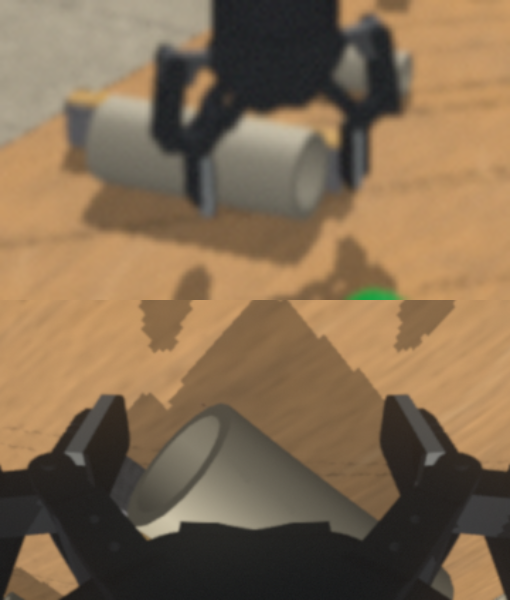

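Emit:
{"fn": "apply_moves", "kwargs": {"steps": [[-0.15,0.15,0,0],[-0.3,0.3,0,0],[-0.45,0.45,0,0],[-0.6,0.6,0,0],[-0.75,0.75,0,0],[-0.9,0.9,0,0],[-1.05,1.05,0,0],[-1.2,1.2,0,0],[-1.35,1.35,0,0],[-1.5,1.5,0,0]]}}

```text
clock: 17.68
position: [0.4212, 0.06, 0.0122]
tool_rot: [-3.141, -0.0, 2.484]
force: [-1.5, -0.3, -0.1]
grip_width: 0.0855
```

```bash
cat > chk.py <<'E'
from h import *
s=telemetry.observe();print(s['clock'],s['position'],s['force'])
f=cams.grab_frame('side');g=f['color'].astype(int)
# row through the bar face left of the tube: print extents where pale (tube) vs dark felt
for r in (200,208,215): print(r,g[r,185:300].mean(1).astype(int).tolist())
for d in cams.pinpoint('side','thick_tube')[:3]:print(d['score'],ray2z(f,d['uv'],.028).round(3))
for d in cams.find_in('side','thick_tube')[:3]:print(d)
E
python3 - <<'E'
import cv2
a=cv2.imread('pics/side6.png').astype(int);print('before',a[208,185:300].mean(1).astype(int).tolist())
E
python3 chk.py
```

```text
before [105, 132, 134, 132, 131, 130, 130, 127, 79, 68, 66, 64, 67, 67, 65, 67, 68, 68, 69, 67, 68, 71, 69, 71, 72, 71, 101, 116, 115, 116, 115, 115, 116, 115, 116, 115, 115, 116, 116, 116, 116, 117, 117, 117, 117, 116, 117, 116, 117, 117, 117, 116, 117, 117, 118, 117, 117, 117, 117, 117, 117, 118, 118, 118, 117, 117, 119, 118, 118, 118, 119, 118, 118, 119, 119, 118, 118, 119, 119, 119, 120, 119, 119, 120, 120, 120, 120, 120, 121, 120, 120, 95, 70, 69, 74, 87, 131, 132, 133, 130, 128, 129, 131, 127, 122, 126, 129, 133, 134, 133, 132, 132, 129, 126, 115]
17.6833 [0.4211679  0.06001255 0.01223375] [-1.46719155 -0.30113147 -0.13651867]
200 [146, 148, 148, 145, 142, 144, 105, 129, 138, 141, 142, 142, 139, 137, 139, 139, 138, 138, 137, 137, 138, 138, 138, 137, 137, 139, 140, 140, 139, 135, 135, 137, 132, 133, 133, 136, 139, 137, 134, 135, 136, 133, 130, 134, 137, 139, 140, 84, 26, 21, 24, 25, 24, 25, 25, 25, 20, 23, 23, 23, 23, 24, 25, 27, 34, 34, 29, 28, 29, 25, 23, 21, 22, 43, 120, 132, 140, 141, 139, 141, 145, 143, 142, 151, 151, 153, 152, 151, 151, 27, 19, 19, 21, 18, 21, 26, 54, 87, 
[... 667 characters left out ...]
71, 72, 73, 73, 73, 74, 71, 67, 69, 74, 74, 74, 76, 76, 73, 103, 106, 104, 104, 104, 104, 105, 104, 106, 105, 105, 105, 105, 106, 105, 107, 105, 106, 105, 105, 105, 105, 105, 105, 105, 106, 106, 106, 107, 106, 106, 106, 27, 22, 24, 24, 23, 22, 22, 92, 88, 86, 59, 107, 107, 107, 108, 108, 108, 107, 108, 107, 107, 107, 107, 108, 107, 107, 107, 107, 107, 107, 108, 108, 107, 89, 73, 76, 71, 67, 54, 63, 80, 96, 112, 135, 135, 140, 142, 126, 126, 129, 134, 136, 138, 141, 143, 142, 140, 138, 140]
0.78 [ 0.267 -0.218  0.028]
0.65 [0.264 0.25  0.028]
{'box': [305.8, 160.9, 48.8, 28.6], 'score': 0.92}
{'box': [319.7, 236.0, 33.7, 73.6], 'score': 0.75}
{'box': [207.5, 199.4, 70.3, 26.6], 'score': 0.69}
```

Emit:
{"fn": "apply_moves", "kwargs": {"steps": [[-0.1,0.1,0,0],[-0.2,0.2,0,0],[-0.3,0.3,0,0],[-0.4,0.4,0,0],[-0.5,0.5,0,0],[-0.6,0.6,0,0],[-0.7,0.7,0,0],[-0.75,0.75,0,0],[-0.75,0.75,0,0],[-0.75,0.75,0,0]]}}

```text
clock: 18.67
position: [0.4319, 0.0615, 0.0123]
tool_rot: [3.141, 0.0, 2.484]
force: [0.2, 0.4, 0.7]
grip_width: 0.0854
```

Emit:
{"fn": "apply_moves", "kwargs": {"steps": [[0.1,-0.1,0,0],[0.3,-0.3,0,0],[0.6,-0.6,0,0],[1.0,-1.0,0,0],[1.4,-1.4,0,0],[1.8,-1.8,0,0],[1.8,-1.8,-1,0],[1.8,-1.8,-3,0],[1.8,-1.8,-6,0],[1.8,-1.8,-9,0]]}}

```text
clock: 19.5
position: [0.4051, 0.0584, 0.103]
tool_rot: [-3.14, -0.002, 2.485]
force: [0.8, -0.9, 0.1]
grip_width: 0.0849
```

Emit:
{"fn": "apply_moves", "kwargs": {"steps": [[0.5,0,-3,0],[1,0,-6,0],[2,0,-8,0],[3,0,-10,0],[5,0,-10,0],[7,0,-10,0],[9,0,-10,0],[11,0,-10,0],[12,0,-10,0],[12,0,-10,0]]}}

```text
clock: 20.33
position: [0.3103, 0.132, 0.2023]
tool_rot: [-3.141, 0.001, 2.486]
force: [0.9, -0.2, 0.4]
grip_width: 0.0852
```

```bash
python3 - <<'E'
from h import *
s=telemetry.observe();print(s['clock'],s['position'],s['force'])
f2=cams.grab_frame('side');a=f2['color'][170:240,170:310,::-1]
f=cams.grab_frame('scene');b=f['color'][180:260,170:330,::-1]
for n,fr in (('side',f2),('scene',f)):
    for d in cams.pinpoint(n,'thick_tube')[:3]+cams.pinpoint(n,'thin_tube')[:1]:print(n,d,ray2z(fr,d['uv'],.028).round(3))
# predicted outline of a centred, touching tube
t=np.linspace(0,2*np.pi,60);A=np.array([.991,.132,0]);N=np.array([-.132,.991,0]);C=np.array([.493,-.006,.028])+.04*N
for im,fr,o in ((a,f2,(170,170)),(b,f,(170,180))): pass
P=np.array([proj(f2,C+k*.07*A+.028*(np.cos(q)*N+np.sin(q)*np.array([0,0,1]))) for k in(-1,1) for q in t],np.float32)
print('pred hull',P.min(0),P.max(0));g=f2['color'].astype(int)
print(g[208,185:300].mean(1).astype(int).tolist())
print('bar corners pred',[proj(f2,np.array([.493,-.006,.036])+k*.1*A+.012*N).round(1) for k in(-1,1)])
cv2.imwrite('pics/p9.png',np.vstack([cv2.resize(a,(600,300),interpolation=2),cv2.resize(b,(600,300),interpolation=2)]))
E
```

```text
20.3333 [0.31029203 0.13201718 0.20230749] [ 0.87087023 -0.23758567  0.44394331]
side {'uv': [333.0, 174.9], 'score': 0.75} [ 0.276 -0.221  0.028]
side {'uv': [335.7, 270.5], 'score': 0.7} [0.266 0.243 0.028]
side {'uv': [235.7, 211.7], 'score': 0.62} [0.488 0.03  0.028]
side {'uv': [243.6, 184.8], 'score': 0.9} [ 0.501 -0.127  0.028]
scene {'uv': [361.2, 196.6], 'score': 0.88} [ 0.288 -0.242  0.028]
scene {'uv': [276.2, 288.7], 'score': 0.79} [0.262 0.24  0.028]
scene {'uv': [238.2, 220.1], 'score': 0.58} [0.486 0.035 0.028]
scene {'uv': [272.1, 199.7], 'score': 0.63} [ 0.48  -0.109  0.028]
pred hull [201.53528 199.35533] [267.4052 225.4483]
[106, 133, 134, 132, 132, 130, 130, 128, 79, 67, 66, 65, 66, 67, 67, 68, 69, 68, 69, 117, 119, 120, 120, 120, 120, 119, 119, 118, 120, 120, 120, 118, 119, 119, 118, 119, 119, 119, 119, 120, 118, 119, 118, 119, 118, 119, 118, 119, 119, 119, 120, 119, 118, 119, 119, 120, 120, 119, 120, 120, 120, 120, 120, 120, 120, 120, 120, 120, 120, 119, 120, 122, 120, 120, 121, 120, 121, 121, 121, 120, 120, 120, 121, 121, 96, 73, 72, 71, 69, 67, 69, 69, 70, 70, 75, 89, 132, 133, 133, 131, 129, 131, 132, 128, 123, 127, 131, 133, 134, 134, 132, 133, 130, 127, 116]
bar corners pred [array([280.5, 203.3]), array([191.9, 204.3])]
```

View pics/p9.png

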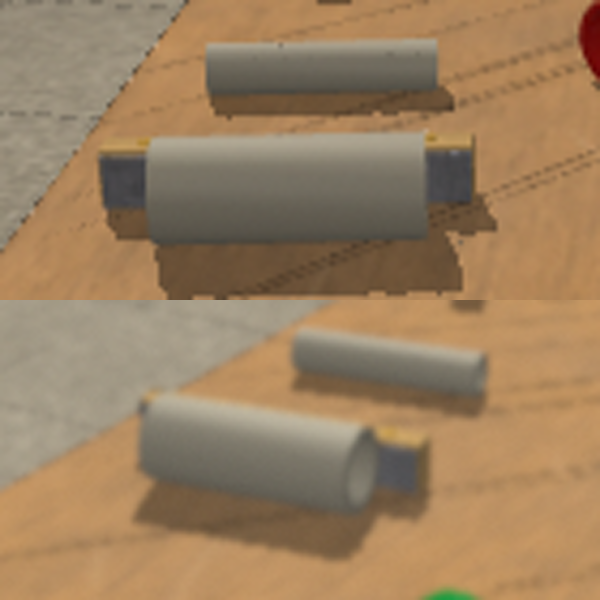

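The nudge centred the tube along the stop, but its far end has come a few mm off the felt. I'll press it gently flat again with both fingers.

Emit:
{"fn": "apply_moves", "kwargs": {"steps": [[-1.7,1.1,0,0.1],[-3.4,2.3,0,0.2],[-5.1,3.4,0,0.3],[-6.8,4.6,0,0.4],[-8.5,5.8,0,0.5],[-10.2,7,0,0.6],[-11.9,8.1,1,0.7],[-13.5,9.2,3,0.787],[-13.5,9.2,6,0.787],[-13.5,9.2,9,0.787]]}}

```text
clock: 21.47
position: [0.4757, 0.1214, 0.111]
tool_rot: [3.141, -0.0, 1.695]
force: [0.2, 1.1, -0.3]
grip_width: 0.0855
```

Emit:
{"fn": "apply_moves", "kwargs": {"steps": [[0,0,2,0],[0,0,4,0],[0,0,6,0],[0,0,8,0],[0,0,9.5,0],[0,0,10.5,0],[0,0,10.8,0],[0,0,10.8,0],[0,0,10.8,0],[0,0,10.8,0]]}}

```text
clock: 22.3
position: [0.4751, 0.1218, 0.0051]
tool_rot: [3.14, -0.0, 1.696]
force: [1.0, 0.4, -0.6]
grip_width: 0.0853
```

Emit:
{"fn": "apply_moves", "kwargs": {"steps": [[-0.4,0,0,0],[-0.8,0,0,0],[-1.2,0,0,0],[-1.6,0,0,0],[-2.0,0,0,0],[-2.4,0,0,0],[-2.7,0,0,0],[-3.0,0,0,0],[-3.2,0,0,0],[-3.4,0,0,0]]}}

```text
clock: 23.13
position: [0.4789, 0.0879, 0.0043]
tool_rot: [-3.142, -0.0, 1.697]
force: [-0.5, -0.1, -0.8]
grip_width: 0.0852
```

Emit:
{"fn": "apply_moves", "kwargs": {"steps": [[-0.15,0,0,0],[-0.3,0,0,0],[-0.45,0,0,0],[-0.6,0,0,0],[-0.75,0,0,0],[-0.9,0,0,0],[-1.05,0,0,0],[-1.2,0,0,0],[-1.3,0,0,0],[-1.3,0,0,0]]}}

```text
clock: 23.97
position: [0.4805, 0.0754, 0.0043]
tool_rot: [3.141, -0.001, 1.697]
force: [-0.4, 2.2, -0.2]
grip_width: 0.0855
```

Emit:
{"fn": "apply_moves", "kwargs": {"steps": [[-0.05,0,0,0],[-0.1,0,0,0],[-0.15,0,0,0],[-0.15,0,0,0],[-0.15,0,0,0],[-0.1,0,0,0],[-0.05,0,0,0],[0,0,0,0],[0.05,0,0,0],[0.1,0,0,0]]}}

```text
clock: 24.8
position: [0.4803, 0.0758, 0.0043]
tool_rot: [-3.141, 0.001, 1.696]
force: [-0.1, -0.3, -0.2]
grip_width: 0.0848
```

Emit:
{"fn": "apply_moves", "kwargs": {"steps": [[0.1,0,0,0],[0.3,0,0,0],[0.6,0,0,0],[1.0,0,0,0],[1.6,0,0,0],[2.4,0,0,0],[3.4,0,0,0],[4.4,0,-1,0],[5.4,0,-3.5,0],[6.0,0,-7,0]]}}

```text
clock: 25.63
position: [0.471, 0.1378, 0.0743]
tool_rot: [-3.138, -0.001, 1.699]
force: [-0.5, -0.2, -0.2]
grip_width: 0.0855
```

Emit:
{"fn": "apply_moves", "kwargs": {"steps": [[0.5,0,-3,0],[0.5,0,-6,0],[0.5,0,-9,0],[0.5,0,-12,0],[0.5,0,-13,0],[0.5,0,-13,0],[0.5,0,-13,0],[0.5,0,-13,0],[0.5,0,-13,0],[0.5,0,-13,0]]}}

```text
clock: 26.47
position: [0.4717, 0.1407, 0.2034]
tool_rot: [-3.14, -0.0, 1.697]
force: [0.8, 0.9, -0.5]
grip_width: 0.0857
```

```bash
python3 - <<'E'
from h import *
s=telemetry.observe();print(s['clock'],s['position'],s['force'])
f2=cams.grab_frame('side');a=f2['color'][170:240,170:310,::-1]
f=cams.grab_frame('wrist');b=f['color'][200:420,130:430,::-1]
for d in cams.pinpoint('side','thick_tube')[:3]:print(d,ray2z(f2,d['uv'],.028).round(3))
cv2.imwrite('pics/p10.png',np.vstack([cv2.resize(a,(560,280),interpolation=2),cv2.copyMakeBorder(cv2.resize(b,(436,320)),0,0,0,124,0)]))
E
```

```text
26.4667 [0.47168443 0.14073563 0.20341231] [ 0.79776808  0.92089931 -0.52007273]
{'uv': [234.7, 210.6], 'score': 0.92} [0.491 0.025 0.028]
{'uv': [337.7, 271.0], 'score': 0.67} [0.263 0.244 0.028]
{'uv': [329.0, 176.2], 'score': 0.61} [ 0.286 -0.21   0.028]
```

View pics/p10.png

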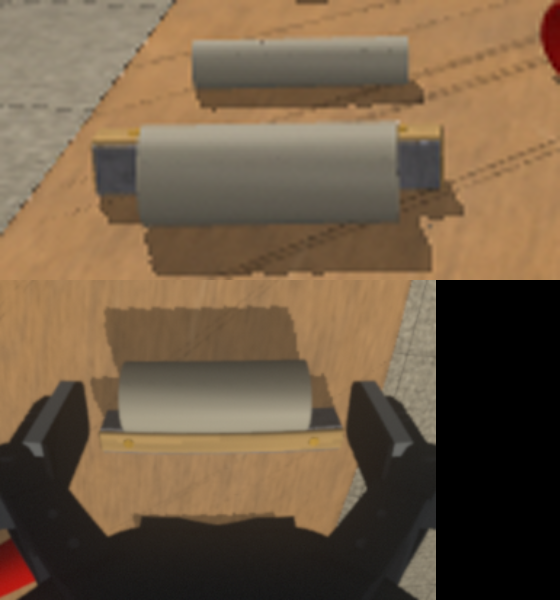

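The tube now spans (137–399, 124–222) in the side crop, flush with and parallel to the stop and centred (bar 93–443). The thin tube is where it was, and the hand is clear.

```bash
python3 -c "
from workcell import workorder;print(workorder.job_done())"
```

```text
the job is handed in; nothing more can be done
None
```

The thick grey tube now lies against the stop, parallel to it and within a few mm of its middle. I handed the job in at about 26.5 s.

- **How it went:** I rolled the tube to the stop with the two open fingers. It arrived about 15 mm off the middle, so I nudged its near end along the stop with one finger. The nudge lifted the far end a few mm off the felt, so I pressed the tube flat again and backed off.
- **Last checks:** The final side and wrist pictures show the tube flush with the bar and centred. The thin tube has not moved, and neither have the green and red look-alikes. The hand was about 0.2 m up and touching nothing. The largest wrist force read at the end of a move was about 9 N.
- **What failed:** My first try, steering the tube by turning the hand, did nothing because the tube only rolled.
- **What disagreed:** The camera estimates of its offset along the bar differed by about 3–4 mm. I took no measurement beyond the pictures to confirm contact with the felt.

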